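# Pin the casting mould shut

## Task

Get the plaster mould ready for casting by locking it: take the long pin out of the rack, lower it from above through both steel eyelets on the front of the mould, keeping hold of it until its point is through the lower eyelet, and leave it there upright with its collar resting on the upper eyelet. Leave the short pin in the rack.

Things in the scene. Friction and masses are not known exactly. Their poses are not given: they have to be found in the camera images.
- mould: Closed plaster mould, fixed. Origin on the table straight below its eyelets, z up, x towards the block (x 34 to 154, y -60 to 60, top at 88 mm; 26 mm pouring hole in the top, not for pins; hinge behind). Two steel eyelet plates, 64 x 64 x 6 mm, stick out of its front one above the other, with concentric vertical 32 mm holes on the z axis; only air between and below them.
- eyelet_upper (a point): Centre of the upper eyelet's hole at the plate's top face, 92 mm above the table; axes as the mould's.
- eyelet_lower (a point): Centre of the lower eyelet's hole at that plate's top face, 48 mm above the table; axes as the mould's.
- rack: Fixed wooden pin rack, 70 (x) x 190 (y) x 92 mm high, origin at the centre of its underside, z up. Its 12 mm top board (top at 92 mm) has vertical 24 mm holes at y = +55 and -55 mm; in each hangs one pin, collar on the board, either pin in either hole. Open at front and back under the board.
- long_pin: The larger of two turned wooden pins, loose, about 70 g, 135 mm overall, upright in the rack. Origin on its axis at the collar's underside, z up along the axis. Collar 52 mm wide, z = 0 to 6 mm; straight round grip 24 mm in diameter, z = 6 to 60 mm; shaft 16 mm thick, 75 mm long below the origin, its last 12 mm tapering to 6 mm.
- long_pin_tip (a point): Lower end of the long pin's shaft, 75 mm below the pin's origin on its axis; axes as the pin's.
- short_pin: The smaller pin, too short to reach the lower eyelet: to be left in the rack. Like the long one, but collar 36 mm wide, grip 24 mm in diameter from z = 6 to 40 mm, shaft 12 mm thick and 36 mm long. Origin on its axis at the underside of the collar.
Not all that is in view belongs to the job. What is shaped like the short_pin but turquoise is not meant.

How it is judged (in metres and radians):
On the way:
1. the long pin, still held, has its point through the lower eyelet (z of long_pin_tip in the frame of eyelet_lower below -0.006 m and horizontal distance between long_pin_tip and eyelet_lower below 0.016 m and horizontal distance between long_pin and eyelet_upper below 0.016 m and contact force between the fingers and long_pin above 0.5 N), for 0.1 s.
At the end, for the whole second after the job is handed in: The long pin stands at rest in both eyelets, released: collar underside within 5 mm of the upper plate's top, its axis there within 14 mm of the eyelet's centre, its lower end within 18 mm of the lower eyelet's axis, upright within 10 degrees. The short pin still hangs in the rack (horizontal distance between long_pin and eyelet_upper below 0.014 m and horizontal distance between long_pin_tip and eyelet_lower below 0.018 m and z of long_pin in the frame of eyelet_upper between -0.005 and 0.005 m and angle between long_pin's own z axis and vertical below 0.175 rad and linear speed of long_pin below 0.02 m/s and horizontal distance between short_pin and rack below 0.075 m and angle between short_pin's own z axis and vertical below 0.35 rad and height (world z) of short_pin between 0.08 and 0.105 m); the robot touches nothing.
It fails at once if the short pin was taken out of the rack (distance of short_pin from where it was at the start of the episode above 0.03 m).
It also fails if it takes over 38 s, if anything falls off the work surface, if the arm or the gripper's body presses on something with over 40 N, if the wrist force passes 120 N, or if a joint passes its speed limit or range.

## Robot

A 6-joint arm with a two-finger parallel gripper is mounted at the origin on a cart in front of the work surface, level with it; the furniture and walls round the work are solid. World frame = base frame: x ahead of the robot, y to its left, z up, the work surface at z = 0. Lengths are in m, angles in degrees, forces in N, time in s.
With the tool pointing down it reaches from about 0.35 to 0.875 m from the base axis. Payload 4.2 kg.
Tool frame: the origin (TCP) lies between the finger pads; the fingertips stand 8 mm ahead of it and the grasp point (between the pads) lies 11 mm behind it; x points along the fingers, y is the direction in which the jaws open and shut, and the axes are right-handed (so a half turn about x gives the same grasp; the last joint's range is limited). The gripper opens to 87 mm and grips with 3 to 60 N. Pads are 19 mm wide; open, the fingers measure 117 mm over their backs; the gripper's body (75 mm by 190 mm) begins 51 mm behind the grasp point.
Start: joints at [14.817, 22.042, 0.453, 0, -68.411, -14.817], TCP at [0.625, 0, 0.231] pointing down, gripper open.
Joint ranges: [-179.83, 179.83], [-69.29, 118.12], [-61.27, 80.66], [-181.25, 117.63], [-171.15, -9.14], [-177.46, 177.46]. Speed limits (degrees/s): [159.86, 159.86, 180, 180, 180, 180].

## Interface

Orientations are given as a 3x3 rotation matrix whose columns are the frame's x, y, z axes.
In Python, from station import r gives the robot as it stands. The module is installed in compiled form; this text tells all that it offers.
- The arm moves only by the tool move_arm, never from a script. Its argument "increments" is one flat list of numbers, 7 for each row, row after row: the turn, a rotation vector about the tool's x, y, z in degrees, then the shift along the tool's x, y, z in m, then the finger opening in m, from 0 to 0.087. A call has 1 to 12 rows; each row is the pose to reach, as a shift and turn from the pose commanded when the call began, along the tool's axes at that moment; what a row does not reach only later rows make up. A row lasts 1/12 s, in which the tool goes at most 41.7 mm and 7.16 degrees, less where a joint would pass 70% of its speed; a pose out of reach is approached as far as the arm can. A call with a gripper value outside its range is refused whole. The fingers move at their own pace and stop on an object; the grip force is fixed at half the most. Time passes only in rows, so rows that repeat a pose let the fingers close. It gives the time, the measured TCP pose, the force and the opening at its end, in the units of the state.
- r.sense(): the state, without advancing time (a new reading comes with each control period).
- r.capture(name): name is "scene" or "side" or "wrist"; returns the picture (480x640x3 uint8, red, green, blue); there is no depth.
- r.calibration(name): a dict with "fx", "fy", "cx", "cy" (pixels), "rvec" (rotation vector, rad) and "tvec" (3), from world to camera coordinates, as OpenCV has them; the wrist camera has in their place "tool_from_camera" (4x4, takes a point from camera to tool coordinates, whose origin is the TCP and whose axes are the tool frame's). Camera axes: x right, y down, z forward; pixel columns grow to the right and rows downward; lengths in m; the calibration is good to about 2 mm. A picture is of the moment at which its call begins: read the wrist's pose just before it. calibration takes no time and is no camera call.
- r.finish_job(): hands the job in, once; it reports no verdict.
The state is a dict: "time_s": time; "joints": joint angles; "joint_velocities": joint speeds; "effort": joint torques, N m; "tcp_pos": TCP position; "ee_rot": TCP orientation; "wrist_force": force on the tool from outside, world axes, zero at the start; "moment": the same for the moment, N m; "gripper_width": opening from 0.0 (shut) to 1.0 (fully open).
Only numpy, scipy, OpenCV 4.12 (cv2) and the standard library are available. Lean on these libraries where they do the work, as an engineer would, in place of code of your own. Each camera call takes 0.05 s, during which the arm holds its last target.

## Working session

There is one attempt and no reset: what is moved stays moved. The work goes in short steps, Python scripts to look and compute and a tool call to move; the robot and the scene stay as the last step left them, time stands still between calls to the robot, and variables do not carry over. Pictures are saved under pics/ and viewed, and the job is handed in when it is done.

Besides the shell and the picture viewer there is one more tool, called by a JSON object that holds its "method" and its "body". move_arm: Moves the arm, as the interface text tells. Its arguments: {"type":"object","properties":{"increments":{"type":"array","items":{"type":"number"}}},"required":["increments"]}

```bash
mkdir -p pics
cat > h.py <<'E'
import numpy as np, cv2
from station import r
def save(n,img,crop=None,s=1):
    if crop: x0,y0,x1,y1=crop; img=img[y0:y1,x0:x1]
    img=cv2.resize(img,None,fx=s,fy=s,interpolation=cv2.INTER_CUBIC)
    cv2.imwrite(f'pics/{n}.png',img[:,:,::-1])
def cam(name,pose=None):
    c=r.calibration(name); K=np.array([[c['fx'],0,c['cx']],[0,c['fy'],c['cy']],[0,0,1]])
    if 'rvec' in c:
        R=cv2.Rodrigues(np.array(c['rvec'],float))[0]; t=np.array(c['tvec'],float).ravel()
    else:
        T=np.array(c['tool_from_camera']); W=np.eye(4); W[:3,:3]=pose[1]; W[:3,3]=pose[0]
        M=np.linalg.inv(W@T); R=M[:3,:3]; t=M[:3,3]
    return K,R,t
def onz(C,uv,z):
    K,R,t=C; d=R.T@np.linalg.solve(K,[uv[0],uv[1],1]); o=-R.T@t
    return o+d*(z-o[2])/d[2]
def proj(C,P):
    K,R,t=C; p=K@(R@np.array(P)+t); return p[:2]/p[2]
E
python3 - <<'E'
from h import *
s=r.sense(); print(s)
for n in ['scene','side','wrist']:
    im=r.capture(n); np.save(n+'0.npy',im); save(n+'0',im)
E
```

```text
{'time_s': 0.0, 'joints': array([ 1.48171517e+01,  2.20919230e+01,  3.78497244e-01, -2.73737148e-02,
       -6.84127400e+01, -1.48154253e+01]), 'joint_velocities': array([-0.05910126,  0.06906099, -0.00700491,  0.07884735, -0.07336231,
        0.00320386]), 'effort': array([ 5.69075401e-04, -3.90661991e+01,  1.87403029e+01,  4.22001421e+00,
        1.09914420e-02, -1.81494070e-04]), 'tcp_pos': array([6.24401020e-01, 1.43889110e-05, 2.29442791e-01]), 'ee_rot': array([[-2.24235525e-03, -9.99997475e-01,  1.45984285e-04],
       [-1.33642694e-04,  1.46284325e-04,  9.99999980e-01],
       [-9.99997477e-01,  2.24233570e-03, -1.33970378e-04]]), 'wrist_force': array([-0.89400006, -0.90311786, -0.17120733]), 'moment': array([-0.03200292,  0.0167485 ,  0.01357651]), 'gripper_width': 0.9995279538735508}
```

View pics/scene0.png

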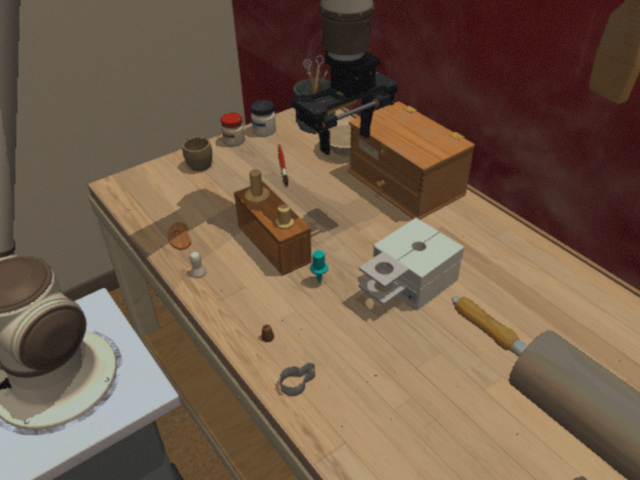

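View pics/side0.png

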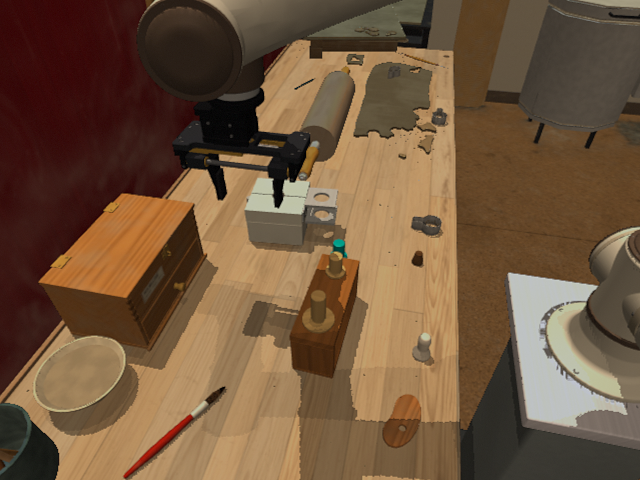

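View pics/wrist0.png

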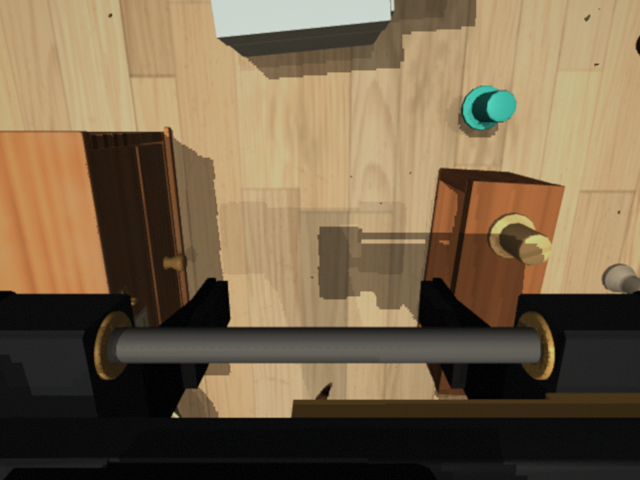

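Scene view: long pin in the rack at (256,185); short pin in the rack at (284,215); turquoise look-alike at (319,265); white stub at (197,265); brown cork at (267,333). By the description (wider collar, taller grip) I choose (256,185), which is side-view (318,308). Next I check it in a close crop and measure.

Run:
```python
from h import *
s=np.load('scene0.npy');d=np.load('side0.npy')
a=cv2.resize(s[160:280,225:345],None,fx=3.3,fy=3.3,interpolation=cv2.INTER_CUBIC)
b=cv2.resize(d[240:360,280:400],None,fx=3.3,fy=3.3,interpolation=cv2.INTER_CUBIC)
cv2.imwrite('pics/c1.png',np.hstack([a,b])[:,:,::-1])
a=cv2.resize(s[210:310,350:470],None,fx=3.3,fy=3.3,interpolation=cv2.INTER_CUBIC)
b=cv2.resize(d[165:265,235:355],None,fx=3.3,fy=3.3,interpolation=cv2.INTER_CUBIC)
cv2.imwrite('pics/c2.png',np.hstack([a,b])[:,:,::-1])
```

```text
(no output)
```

View pics/c1.png

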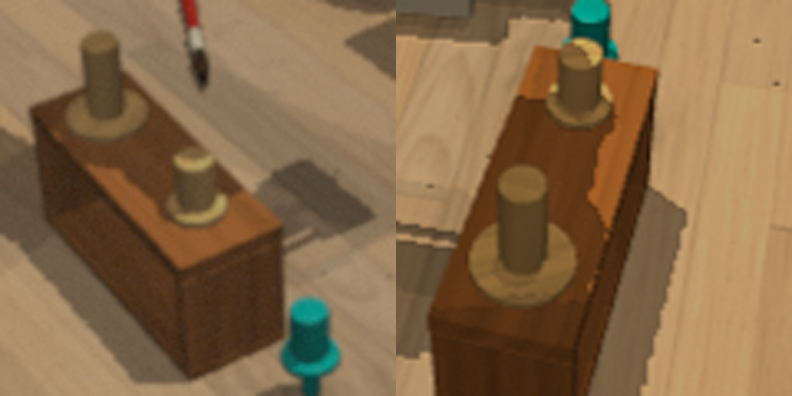

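View pics/c2.png

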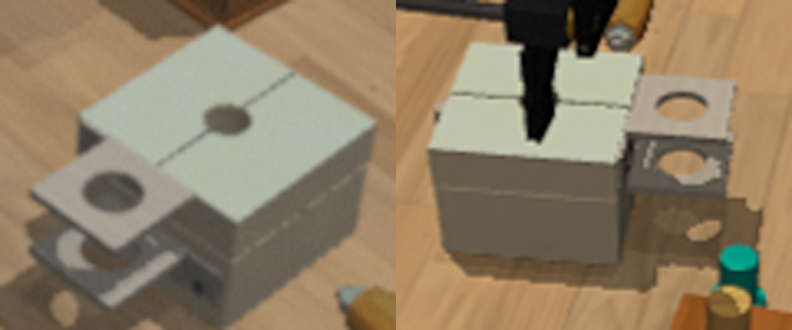

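Run:
```python
from h import *
S=cam('scene');D=cam('side')
def p(n,C,u,z): print(n,np.round(onz(C,u,z)*1000,1))
p('pin top S',S,(255.3,172.4),.152);p('pin top D',D,(318.5,294.8),.152)
p('pin collar S',S,(225+107/3.3,160+109/3.3),.098);p('pin collar D',D,(280+126/3.3,240+260/3.3),.098)
p('short top S',S,(225+195/3.3,160+157/3.3),.132);p('short top D',D,(280+185/3.3,240+48/3.3),.132)
p('eye S',S,(384.2,268.2),.092);p('eye D',D,(321.7,197.1),.092)
for q in [(30,191),(107,134),(195,197),(118,249)]: p('plate S',S,(350+q[0]/3.3,210+q[1]/3.3),.092)
for q in [(80,120),(219,26),(376,122),(238,221)]: p('mould top S',S,(350+q[0]/3.3,210+q[1]/3.3),.088)
for q in [(30,107),(110,75),(283,229),(185,270)]: p('rack S',S,(225+q[0]/3.3,160+q[1]/3.3),.092)
for q in [(185,75),(470,43)]: pass
K,R,t=S
def tri(u,v):
    P1=S[0]@np.c_[S[1],S[2]];P2=D[0]@np.c_[D[1],D[2]]
    X=cv2.triangulatePoints(P1,P2,np.array(u,float),np.array(v,float)).ravel();return np.round(X[:3]/X[3]*1000,1)
print(tri((255.3,172.4),(318.5,294.8)),tri((384.2,268.2),(321.7,197.1)))
print(r.calibration('wrist')['tool_from_camera'])
```

```text
pin top S [485.8 115.6 152. ]
pin top D [486.7 115.8 152. ]
pin collar S [487.4 118.9  98. ]
pin collar D [486.8 118.   98. ]
short top S [480.3   6.7 132. ]
short top D [480.9   4.  132. ]
eye S [ 549.5 -207.6   92. ]
eye D [ 551.  -205.6   92. ]
plate S [ 514.4 -179.2   92. ]
plate S [ 578.1 -169.8   92. ]
plate S [ 582.  -237.9   92. ]
plate S [ 522.8 -242.2   92. ]
mould top S [ 576.9 -148.    88. ]
mould top S [ 698.  -134.4   88. ]
mould top S [ 708.1 -252.7   88. ]
mould top S [ 590.6 -263.    88. ]
rack S [454.1 158.1  92. ]
rack S [512.6 156.2  92. ]
rack S [509.4 -38.1  92. ]
rack S [443.6 -33.1  92. ]
[486.2 115.9 151.8] [ 550.7 -206.7   90.9]
[[-9.12610393e-04 -2.83299808e-01  9.59030962e-01 -1.54411275e-01]
 [ 9.99999581e-01 -3.26475867e-04  8.55154309e-04 -5.67488670e-04]
 [ 7.08354132e-05  9.59031340e-01  2.83299988e-01 -7.72755194e-02]
 [ 0.00000000e+00  0.00000000e+00  0.00000000e+00  1.00000000e+00]]
```

Run:
```python
from h import *
S=cam('scene')
for u in [(351,180),(420,217),(467,188)]: print(onz(S,u,0).round(3))
for z in (.1,.12,.14,.16):print(z,onz(S,(349,120),z).round(3),onz(S,(420,156),z).round(3))
```

```text
[0.756 0.143 0.   ]
[ 0.788 -0.062 -0.   ]
[ 0.949 -0.05   0.   ]
0.1 [0.819 0.231 0.1  ] [0.844 0.01  0.1  ]
0.12 [0.797 0.204 0.12 ] [ 0.822 -0.011  0.12 ]
0.14 [0.775 0.177 0.14 ] [ 0.799 -0.032  0.14 ]
0.16 [0.754 0.15  0.16 ] [ 0.777 -0.054  0.16 ]
```

{"method": "move_arm", "body": {"increments": [0,0,0,0,0.03,0.025,0.087,0,0,0,0,0.06,0.05,0.087,0,0,0,0,0.09,0.075,0.087,0,0,0,0,0.115,0.1,0.087,0,0,0,0,0.138,0.117,0.087,0,0,0,0,0.138,0.117,0.087,0,0,0,0,0.138,0.117,0.087,0,0,0,0,0.138,0.117,0.087]}}

```text
time_s: 0.82
tcp_pos: [0.4872, 0.1171, 0.2307]
ee_rot: [[0.0, -1.0, -0.001], [0.0, -0.001, 1.0], [-1.0, -0.0, 0.0]]
wrist_force: [-0.8, 0.1, -0.4]
gripper_width: 0.998
```

Run:
```python
from h import *
s=r.sense()
a=r.capture('wrist');b=r.capture('side')
C=cam('wrist',(s['tcp_pos'],s['ee_rot']))
print(proj(C,[.4865,.1165,.152]),proj(C,[.4865,.1165,.098]))
save('w1',a);save('s1',b,(220,140,420,340),3)
```

```text
[325.61020026 248.88740998] [325.27222275 226.81523776]
```

View pics/w1.png

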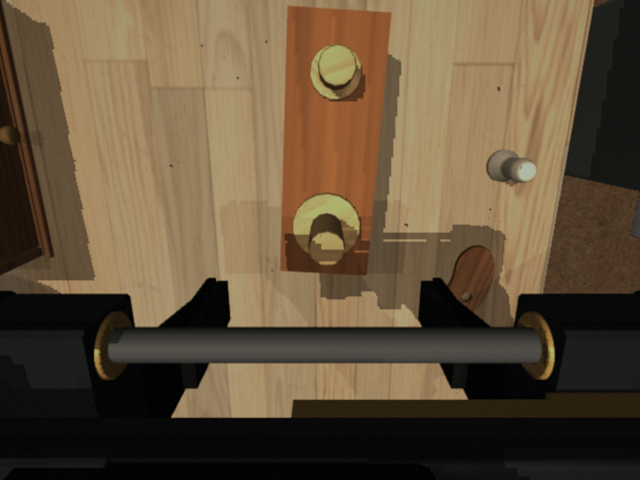

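View pics/s1.png

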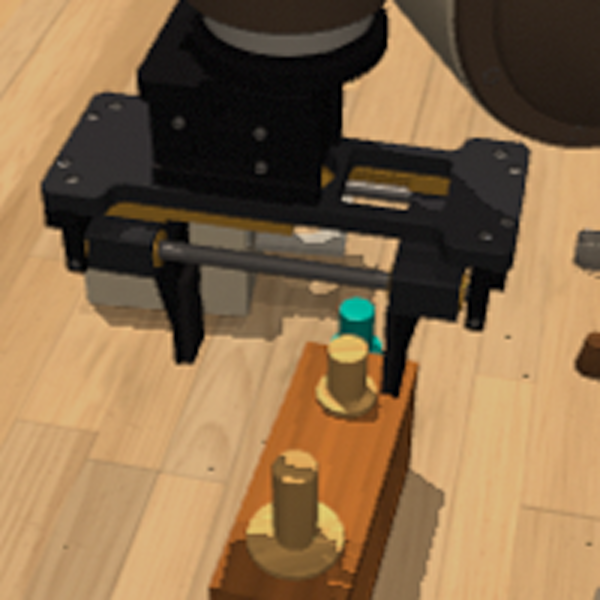

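Wrist view: pin top at (326,248), collar at (326,226), where the estimate predicted them; the long pin is the one with the wide collar. Fingers straddle it at rows 290–390. Descending.

{"method": "move_arm", "body": {"increments": [0,0,0,0.025,0,0,0.087,0,0,0,0.05,0,0,0.087,0,0,0,0.075,0,0,0.087,0,0,0,0.095,0,0,0.087,0,0,0,0.108,0,0,0.087,0,0,0,0.108,0,0,0.087,0,0,0,0.108,0,0,0.087]}}

```text
time_s: 1.5
tcp_pos: [0.4874, 0.1163, 0.1219]
ee_rot: [[-0.001, -1.0, 0.001], [-0.001, 0.001, 1.0], [-1.0, 0.001, -0.001]]
wrist_force: [0.5, 1.1, 0.9]
gripper_width: 1.001
```

{"method": "move_arm", "body": {"increments": [0,0,0,0,0,0,0.05,0,0,0,0,0,0,0.035,0,0,0,0,0,0,0.03,0,0,0,0,0,0,0.025,0,0,0,0,0,0,0.02,0,0,0,0,0,0,0.01,0,0,0,0,0,0,0.01,0,0,0,0,0,0,0.01,0,0,0,0,0,0,0.01,0,0,0,0,0,0,0.01,0,0,0,0,0,0,0.01,0,0,0,0,0,0,0.01]}}

```text
time_s: 2.5
tcp_pos: [0.4869, 0.117, 0.1225]
ee_rot: [[-0.0, -1.0, 0.0], [-0.0, 0.0, 1.0], [-1.0, 0.0, -0.0]]
wrist_force: [-0.7, 0.5, 0.6]
gripper_width: 0.268
```

{"method": "move_arm", "body": {"increments": [0,0,0,-0.01,0,0,0.01,0,0,0,-0.025,0,0,0.01,0,0,0,-0.045,0,0,0.01,0,0,0,-0.065,0,0,0.01,0,0,0,-0.085,0,0,0.01,0,0,0,-0.105,0,0,0.01,0,0,0,-0.125,0,0,0.01,0,0,0,-0.145,0,0,0.01,0,0,0,-0.145,0,0,0.01,0,0,0,-0.145,0,0,0.01]}}

```text
time_s: 3.33
tcp_pos: [0.4871, 0.1173, 0.2681]
ee_rot: [[0.001, -1.0, 0.0], [0.001, 0.0, 1.0], [-1.0, -0.001, 0.001]]
wrist_force: [-0.4, -0.2, -1.6]
gripper_width: 0.267
```

Run:
```python
from h import *
s=r.sense()
b=r.capture('side');a=r.capture('scene')
print(s['tcp_pos'],s['wrist_force'])
save('s2',b,(190,90,430,330),2.4);save('a2',a,(180,30,420,270),2.4)
```

```text
[0.48711278 0.11725108 0.2680675 ] [-0.38008225 -0.18081651 -1.62972099]
```

View pics/s2.png

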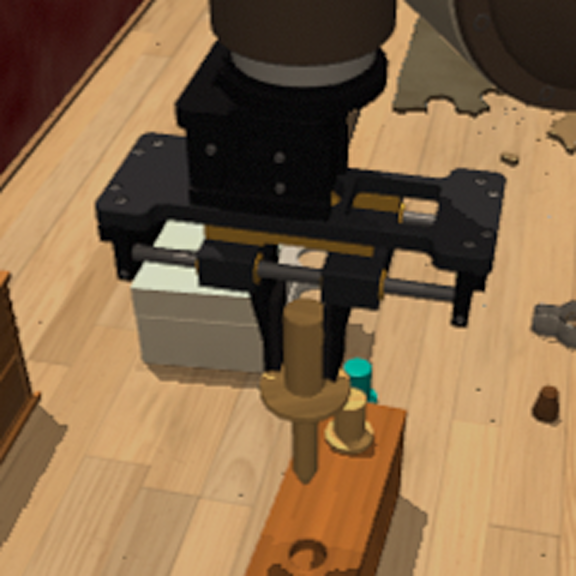

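View pics/a2.png

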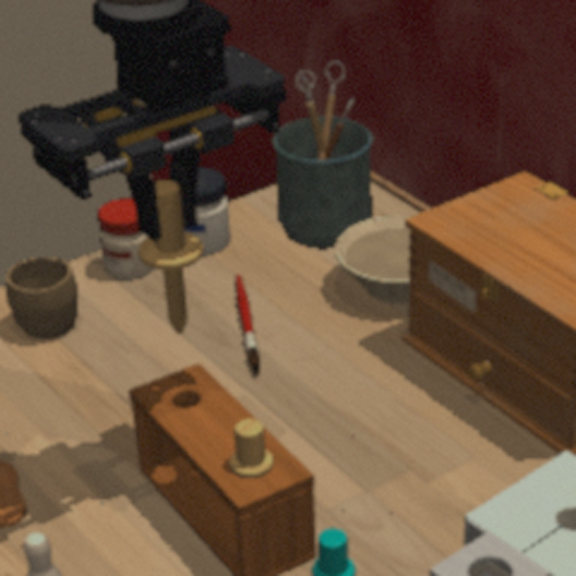

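```bash
cat >> h.py <<'E'
S=cam('scene');D=cam('side')
def tri(u,v):
    P1=S[0]@np.c_[S[1],S[2]];P2=D[0]@np.c_[D[1],D[2]]
    X=cv2.triangulatePoints(P1,P2,np.array(u,float),np.array(v,float)).ravel();return np.round(X[:3]/X[3]*1000,1)
E
python3 - <<'E'
from h import *
f=lambda x,y,q:(x+q[0]/2.4,y+q[1]/2.4)
top=tri(f(180,30,(168,188)),f(190,90,(304,309)));tip=tri(f(180,30,(178,329)),f(190,90,(306,480)));col=tri(f(180,30,(171,248)),f(190,90,(305,391)))
print(top,col,tip,top-tip)
E
```

```text
[488.7 114.3 295.2] [487.8 118.7 239.9] [486.5 117.9 163.7] [  2.2  -3.6 131.5]
```

{"method": "move_arm", "body": {"increments": [0,0,0,0,-0.003,-0.015,0.01,0,0,0,0,-0.007,-0.035,0.01,0,0,0,0,-0.012,-0.06,0.01,0,0,0,0,-0.018,-0.09,0.01,0,0,0,0,-0.024,-0.12,0.01,0,0,0,0,-0.03,-0.15,0.01,0,0,0,0,-0.036,-0.18,0.01,0,0,0,0,-0.042,-0.21,0.01,0,0,0,0,-0.048,-0.24,0.01,0,0,0,0,-0.054,-0.27,0.01,0,0,0,0,-0.059,-0.3,0.01,0,0,0,0,-0.063,-0.318,0.01]}}

```text
time_s: 4.43
tcp_pos: [0.5493, -0.2034, 0.2653]
ee_rot: [[-0.004, -1.0, 0.002], [0.0, 0.002, 1.0], [-1.0, 0.004, 0.0]]
wrist_force: [0.5, 0.1, -1.2]
gripper_width: 0.272
```

{"method": "move_arm", "body": {"increments": [0,0,0,0,0,-0.006,0.01,0,0,0,0,0,-0.006,0.01,0,0,0,0,0,-0.006,0.01,0,0,0,0,0,-0.006,0.01]}}

```text
time_s: 4.77
tcp_pos: [0.5497, -0.206, 0.267]
ee_rot: [[-0.001, -1.0, -0.001], [0.0, -0.001, 1.0], [-1.0, 0.001, 0.0]]
wrist_force: [0.3, -0.1, -0.8]
gripper_width: 0.263
```

Run:
```python
from h import *
s=r.sense()
b=r.capture('side');a=r.capture('scene')
print(s['tcp_pos'],s['wrist_force'])
f=lambda im,x,y:cv2.resize(im[y:y+160,x:x+110],None,fx=3.6,fy=3.6,interpolation=cv2.INTER_CUBIC)
cv2.imwrite('pics/c3.png',np.hstack([f(a,330,160),f(b,265,90)])[:,:,::-1])
```

```text
[ 0.54965269 -0.20597011  0.26702547] [ 0.27315329 -0.13181762 -0.80491584]
```

View pics/c3.png

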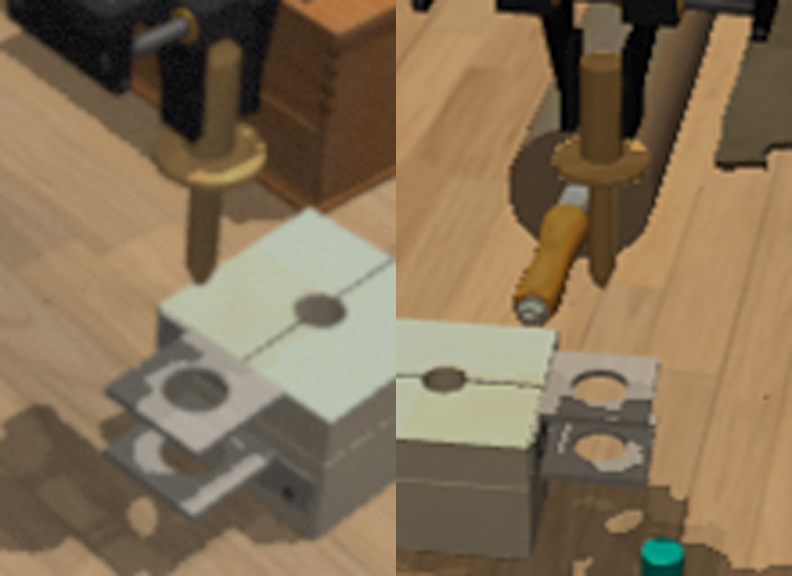

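Run:
```python
from h import *
print(tri((385.8,237.8),(322.8,169.4)),tri((388.3,203.3),(321.9,134.4)),tri((392.5,173.1),(322.2,107.2)),'hole',tri((384.2,268.1),(321.7,197.5)))
P=np.array([.5497,-.206,.163]);print(proj(S,P),proj(D,P))
for e in ([.5497,-.206,.092],[.5497,-.206,.298]):print(proj(S,e),proj(D,e))
```

```text
[ 549.9 -205.7  162.1] [ 550.5 -206.8  238.2] [ 553.2 -207.2  295.5] hole [ 550.9 -206.2   90.4]
[385.62267977 237.72366746] [322.48580432 168.59024339]
[383.70761237 267.66627641] [322.34426167 197.0813481 ]
[389.76563413 172.9474294 ] [322.80024404 105.2967064 ]
```

Tip and collar axis lie within about 1 mm of the hole centre (scene tip (386,238), hole (384,268)). Lowering in steps, watching force.

{"method": "move_arm", "body": {"increments": [0,0,0,0.015,-0.001,0,0.01,0,0,0,0.03,-0.001,0,0.01,0,0,0,0.045,-0.001,0,0.01,0,0,0,0.06,-0.001,0,0.01,0,0,0,0.07,-0.001,0,0.01,0,0,0,0.08,-0.001,0,0.01,0,0,0,0.085,-0.001,0,0.01,0,0,0,0.085,-0.001,0,0.01]}}

```text
time_s: 5.53
tcp_pos: [0.5505, -0.2065, 0.1815]
ee_rot: [[-0.002, -1.0, -0.0], [0.0, -0.0, 1.0], [-1.0, 0.002, 0.0]]
wrist_force: [1.1, -0.1, -0.5]
gripper_width: 0.268
```

Run:
```python
from h import *
s=r.sense()
b=r.capture('side');a=r.capture('scene')
print(s['tcp_pos'],s['wrist_force'])
f=lambda im,x,y:cv2.resize(im[y:y+160,x:x+110],None,fx=3.6,fy=3.6,interpolation=cv2.INTER_CUBIC)
cv2.imwrite('pics/c4.png',np.hstack([f(a,330,160),f(b,265,90)])[:,:,::-1])
```

```text
[ 0.55050832 -0.20654419  0.1814839 ] [ 1.07880054 -0.13046681 -0.52024711]
```

View pics/c4.png

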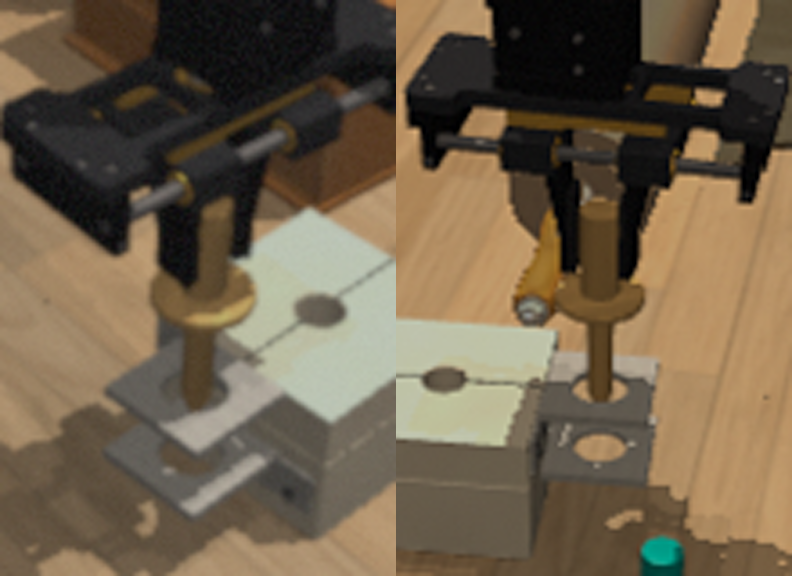

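The shaft enters the upper hole centrally (scene crop (197,400), side crop (601,395)), with no contact force. Continuing to about 4 mm above seating.

{"method": "move_arm", "body": {"increments": [0,0,0,0.01,0,0,0.01,0,0,0,0.02,0,0,0.01,0,0,0,0.03,0,0,0.01,0,0,0,0.04,0,0,0.01,0,0,0,0.048,0,0,0.01,0,0,0,0.055,0,0,0.01,0,0,0,0.055,0,0,0.01,0,0,0,0.055,0,0,0.01,0,0,0,0.055,0,0,0.01]}}

```text
time_s: 6.38
tcp_pos: [0.5514, -0.2071, 0.1279]
ee_rot: [[0.001, -1.0, -0.0], [-0.0, -0.0, 1.0], [-1.0, -0.001, -0.0]]
wrist_force: [-0.1, 0.6, -1.2]
gripper_width: 0.272
```

Run:
```python
from h import *
s=r.sense()
b=r.capture('side');a=r.capture('scene')
print(s['tcp_pos'],s['wrist_force'])
f=lambda im,x,y:cv2.resize(im[y:y+160,x:x+110],None,fx=3.6,fy=3.6,interpolation=cv2.INTER_CUBIC)
cv2.imwrite('pics/c5.png',np.hstack([f(a,330,180),f(b,265,110)])[:,:,::-1])
```

```text
[ 0.55139206 -0.20710491  0.12789656] [-0.13010828  0.59873445 -1.24991371]
```

View pics/c5.png

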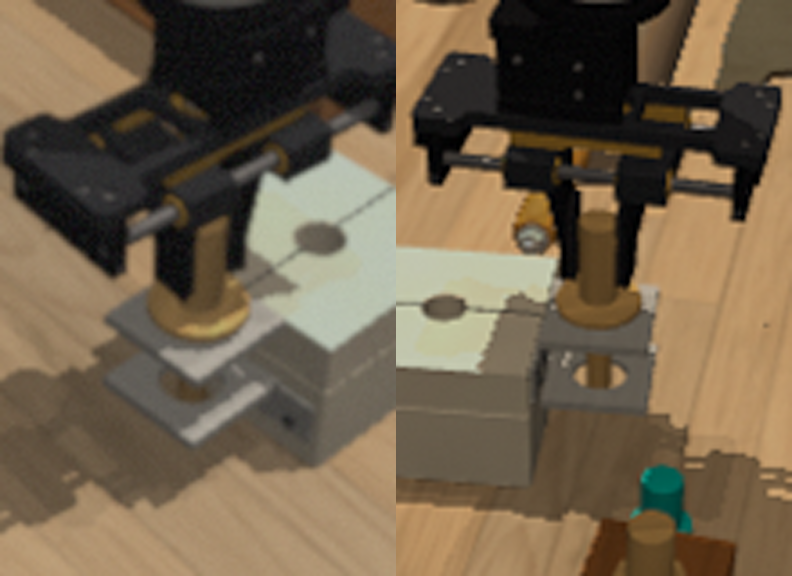

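The shaft is through the lower hole (side crop (600,375)), still held. Seating the collar: 5 mm more in small steps.

{"method": "move_arm", "body": {"increments": [0,0,0,0.002,0,0,0.01,0,0,0,0.004,0,0,0.01,0,0,0,0.005,0,0,0.01,0,0,0,0.005,0,0,0.01,0,0,0,0.005,0,0,0.01]}}

```text
time_s: 6.9
tcp_pos: [0.551, -0.207, 0.1225]
ee_rot: [[-0.0, -1.0, 0.0], [0.0, 0.0, 1.0], [-1.0, 0.0, 0.0]]
wrist_force: [-0.4, -0.8, -0.7]
gripper_width: 0.265
```

{"method": "move_arm", "body": {"increments": [0,0,0,0.001,0,0,0.01,0,0,0,0.001,0,0,0.01,0,0,0,0.001,0,0,0.03,0,0,0,0.001,0,0,0.035,0,0,0,0.001,0,0,0.045,0,0,0,0.001,0,0,0.06,0,0,0,0.001,0,0,0.075,0,0,0,0.001,0,0,0.087,0,0,0,0.001,0,0,0.087,0,0,0,0.001,0,0,0.087,0,0,0,0.001,0,0,0.087,0,0,0,0.001,0,0,0.087]}}

```text
time_s: 7.9
tcp_pos: [0.551, -0.207, 0.1215]
ee_rot: [[0.0, -1.0, -0.0], [0.0, -0.0, 1.0], [-1.0, -0.0, 0.0]]
wrist_force: [-0.2, 0.5, -0.0]
gripper_width: 0.925
```

{"method": "move_arm", "body": {"increments": [0,0,0,-0.01,0,0,0.087,0,0,0,-0.025,0,0,0.087,0,0,0,-0.045,0,0,0.087,0,0,0,-0.065,0,0,0.087,0,0,0,-0.085,0,0,0.087,0,0,0,-0.105,0,0,0.087,0,0,0,-0.125,0,0,0.087,0,0,0,-0.14,0,0,0.087,0,0,0,-0.14,0,0,0.087,0,0,0,-0.14,0,0,0.087]}}

```text
time_s: 8.73
tcp_pos: [0.5512, -0.2069, 0.2629]
ee_rot: [[0.003, -1.0, 0.0], [0.0, 0.0, 1.0], [-1.0, -0.003, 0.0]]
wrist_force: [0.4, -0.5, -0.7]
gripper_width: 0.997
```

Run:
```python
from h import *
s=r.sense()
b=r.capture('side');a=r.capture('scene')
print(s['time_s'],s['tcp_pos'],s['wrist_force'])
save('a6',a)
f=lambda im,x,y:cv2.resize(im[y:y+160,x:x+110],None,fx=3.6,fy=3.6,interpolation=cv2.INTER_CUBIC)
cv2.imwrite('pics/c6.png',np.hstack([f(a,330,180),f(b,265,140)])[:,:,::-1])
```

```text
8.7333 [ 0.55124676 -0.2069159   0.26288427] [ 0.3993722  -0.46617765 -0.67787316]
```

View pics/c6.png

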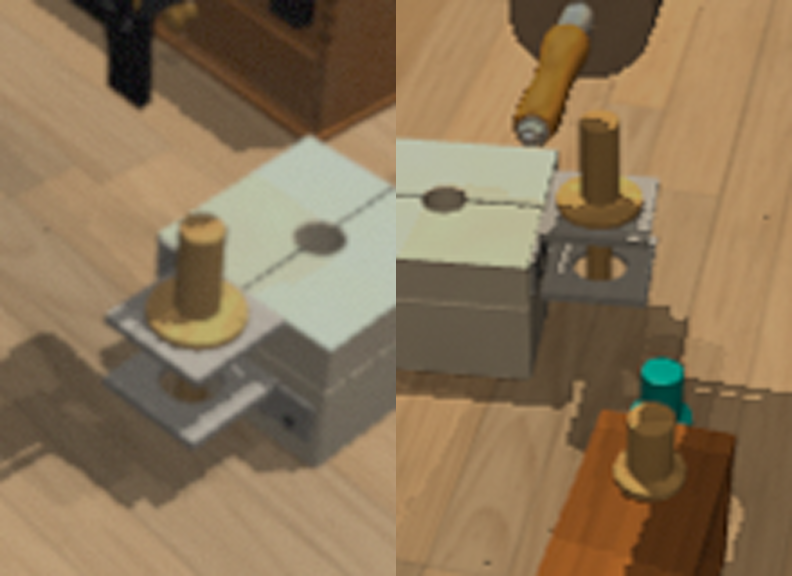

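View pics/a6.png

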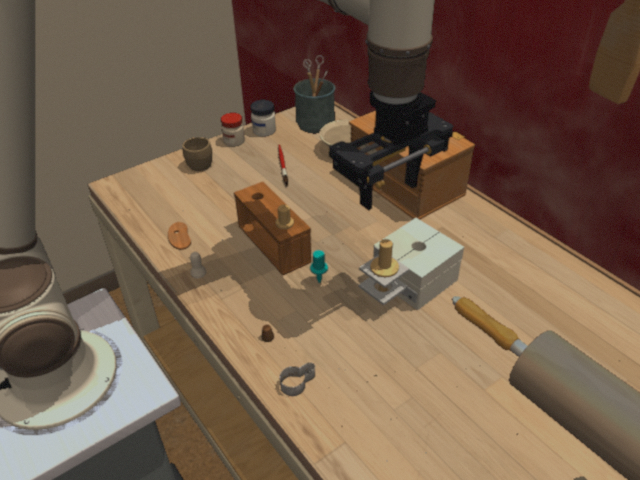

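The pin stands upright in the eyelets (scene (386,258)), collar flat on the upper plate, shaft visible in the lower hole, and the gripper clear. Final numeric check, then hand in.

Run:
```python
from h import *
t=tri((386.4,242.2),(321.4,173.1));c=tri((330+197/3.6,180+308/3.6),(265+203/3.6,140+199/3.6))
print(t,c,r.sense()['wrist_force'])
if abs(t[2]-152)<6: r.finish_job(); print('handed in')
```

```text
[ 552.  -206.3  151.7] [ 551.8 -206.2   96.2] [-0.44589639  1.13966635 -0.2739698 ]
the job is handed in; nothing more can be done
handed in
```

I took the long pin from the rack, lifted it over the short pin, and lowered it through both eyelets. I held it until its point was through the lower one, then seated the collar, let go and backed straight up. The job was handed in at about 9 s of the 38 s allowed; handing in gives no verdict.

Last checks from the images, all consistent:
- **Height:** the grip's top is at z = 151.7 mm, against 152 mm expected with the collar seated.
- **Position:** the axis is at about (552, -206) mm, within 2 mm of the measured eyelet centre.
- **Tilt:** the top of the grip and the collar line up to within 1 mm, so it stands upright.
- **Lower eyelet:** the shaft is visible in the lower hole. The tip itself was hidden, so I could not measure its final position directly.
- **Rest of the scene:** the short pin still hangs in the rack, and the gripper is well clear of everything. Wrist force readings stayed under about 2 N. No check failed.

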